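# Gauge the drill guide on a goldsmith's bench

## Task

First clear the two wooden offcuts off the drill guide's steel plate into the empty black scrap tray and let go of them there. Then pick up the gauge rod, slide it tip first into the slanted guide tube until its collar stops against the mouth, and draw it right out again. Finish while holding it: rod level and still, its tip over the white card about 5 cm up, gripped by the robot and resting on nothing; leave the jar, the punch block and the doming block where they are.

Things in the scene. Friction and masses are not known exactly. Their poses are not given: they have to be found in the camera images.
- offcut1_mid (a point): dark wooden offcut lying on the steel plate, stepped block: 36 (own x) x 24 (own y) x 16 mm with a second step 24 x 24 x 11 mm on top towards its -x end, 27 mm high in all, 25 g; the point is 13 mm above its underside, on its middle; z up. The parallel faces 24 mm apart (across own y) are the ones to grip.
- offcut2_mid (a point): second dark wooden offcut, the same as the first, on the other side of the plate; same point and axes
- tray: empty black open plastic scrap tray, fixed, outside 160 (own x) x 130 (own y) x 28 mm high, walls and floor about 4 mm; origin: centre of its underside, on the bench; z up. It lies to one side of the drill guide, left or right.
- jig: drill guide, fixed: steel plate 205 (own x) x 170 (own y) x 8 mm on the bench, carrying two dark cheeks (to 53 mm high) that hold the slanted brass guide tube. Origin: on the bench, directly under the centre of the tube's mouth; z up; own x points horizontally the way the mouth looks. The plate reaches from x = -85 to +120 mm. The offcuts lie on it at about x = 70 to 95 mm, y = plus or minus 45 to 60 mm.
- guide: the guide tube, fixed to the drill guide: brass tube 24 mm outside, round bore 12 mm, 75 mm deep and open at both ends. Origin: centre of its mouth, 78 mm above the bench. Own z is the tube's axis, pointing OUT of the mouth, away from the robot and 35 degrees above level; the rod goes in along -z.
- rest: aluminium rest for the gauge rod, fixed: base 8 mm thick, 140 x 60 mm, with two notched posts 44 mm wide that hold the rod level, one under the handle's tail (x = -45 to -35 mm), one under the probe (x = 56 to 68 mm); the posts reach 50 and 52 mm high and the rod lifts straight up out of the notches. Origin: on the bench under the handle's middle; own x is the direction in which the rod's tip points; z up. It lies on the other side of the drill guide from the tray.
- gauge_grip (a point): gauge rod (80 g, stiff): middle of its square wooden handle, on the rod's axis, 48 mm above the bench at the start. Handle 90 mm long, 16 x 16 mm (grip it from above across own y; 34 mm clear on each side along the rod to the nearer post or collar). Own x runs along the rod to the tip; own z is up at the start. Then come a brass collar 24 mm across and 6 mm thick (45 to 51 mm from this point) and a steel probe 8 mm across and 60 mm long with a tapered tip (51 to 111 mm).
- gauge_collar (a point): gauge rod: centre of the collar's front face (towards the tip), 51 mm from the handle's middle, 60 mm behind the tip; same axes. With the rod home it lies at the mouth of the tube.
- gauge_tip (a point): gauge rod: end of the probe, on its axis, 111 mm from the handle's middle; same axes (x along the rod, outwards)
- card: white reading card lying fixed on the bench beyond the drill guide, 70 (own x) x 100 (own y) x 1.5 mm; origin: centre of its underside; z up
- jar: bystander: amber screw jar, 52 mm across, 60 mm high; origin: centre of its underside
- punches: bystander: wooden block 50 x 170 x 40 mm with six upright steel ball punches, up to 115 mm high; origin: centre of its underside
- doming: bystander: steel doming block, 50 mm cube; origin: centre of its underside

How it is judged:
On the way, in this order (a step that is already met when the one before it is completed fails the run):
1. both offcuts lie in the tray, let go (x of offcut1_mid in the frame of tray between -0.076 and 0.076 m and y of offcut1_mid in the frame of tray between -0.061 and 0.061 m and z of each of offcut1_mid, offcut2_mid in the frame of tray below 0.032 m and contact force between each of offcut1, offcut2 and the fingers below 0.05 N and linear speed of each of offcut1, offcut2 below 0.03 m/s and x of offcut2_mid in the frame of tray between -0.076 and 0.076 m and y of offcut2_mid in the frame of tray between -0.061 and 0.061 m), for 0.2 s.
2. the gauge rod is in the tube with its collar against the mouth (z of gauge_collar in the frame of guide below 0.0025 m and distance between gauge_collar and guide below 0.006 m and angle between the x axis of gauge_tip and the z axis of guide, either way round below 0.12 rad), for 0.2 s.
3. the rod is drawn right out of the tube (z of gauge_tip in the frame of guide above 0.003 m and contact force between gauge and the fingers above 1 N), for 0.1 s.
At the end, for the whole second after the job is handed in: Both offcuts lie in the tray, let go and at rest (middle inside the walls, not on the rim). The gauge rod is held in the fingers, still, touching neither rest, drill guide, tray nor bystanders, level within 9 degrees, its tip over the white card (inside its edges) and 20 to 90 mm above the card (all of step 1 and contact force between gauge and the fingers above 1 N and contact force between gauge and rest below 0.01 N and contact force between gauge and jig below 0.01 N and linear speed of gauge below 0.03 m/s and angle between gauge_tip's own x axis and vertical between 1.411 and 1.731 rad and x of gauge_tip in the frame of card between -0.035 and 0.035 m and y of gauge_tip in the frame of card between -0.05 and 0.05 m and z of gauge_tip in the frame of card between 0.02 and 0.09 m and height (world z) of gauge_grip above 0.02 m and contact force between gauge and tray below 0.01 N and contact force between gauge and jar below 0.01 N and contact force between gauge and punches below 0.01 N and contact force between gauge and doming below 0.01 N); the arm keeps its last pose, push and grip.
It fails at once if the jar is shifted by more than 30 mm (distance of jar from where it was at the start of the episode above 0.03 m).
It fails at once if the punch block is shifted by more than 30 mm (distance of punches from where it was at the start of the episode above 0.03 m).
It fails at once if the doming block is shifted by more than 30 mm (distance of doming from where it was at the start of the episode above 0.03 m).
It also fails if it takes over 72 s, if anything falls off the work surface, if the arm or the gripper's body presses on something with over 40 N, if the wrist force passes 120 N, or if a joint passes its speed limit or range.

## Robot

A 6-joint arm with a two-finger parallel gripper is mounted at the origin on the work surface. World frame = base frame: x ahead of the robot, y to its left, z up, the work surface at z = 0. Lengths are in m, angles in rad, forces in N, time in s.
With the tool pointing down it reaches from about 0.225 to 0.875 m from the base axis. Payload 3.4 kg.
Tool frame: the origin (TCP) lies at the centre of the arm's flange, where the gripper is bolted on; the fingertips stand 173 mm ahead of it and the grasp point (between the pads) lies 155 mm ahead of it (bot.hold_point_z is the distance from the TCP to the grasp point, in m); z points along the fingers, x is the direction in which the jaws open and shut, and the axes are right-handed (so a half turn about z gives the same grasp; the last joint's range is limited). The gripper opens to 85 mm and grips with 20 to 120 N. Pads are 22 mm wide; open, the fingers measure 114 mm over their backs; the gripper's body (76 mm by 85 mm) begins 54 mm behind the grasp point. The pads swing forward as they close: fully open they stand 13 mm farther back than shut.
Start: joints at [1.182, 0.276, 1.505, -0, 1.361, -0.121], TCP at [0.152, 0.555, 0.405] pointing down, gripper open.
Joint ranges: [-2.89, 2.89], [-0.75, 2.08], [0.22, 2.7], [-1.18, 4.32], [0.11, 2.71], [-2.7, 2.7]. Speed limits (rad/s): [2.57, 2.57, 3.14, 3.14, 3.14, 3.14].

## Interface

Orientations are given as a rotation vector (axis times angle).
In Python, from rig import bot, cams gives the robot as it stands. Calls block until the motion is done:
- bot.move_ptp(position, orientation): joint-space move of the TCP to a pose.
- bot.movel(position, max_speed=0.15, rot=None, f_stop=None): straight line of the TCP; rot=None keeps the orientation; max_speed is the mean speed in m/s. With f_stop (N) it stops when the force on the tool has changed by that much, and returns True; else False.
- bot.set_joints(angles): joint-space move.
- bot.let_go() and bot.gripper_close(squeeze=None): open the fingers fully, or close them until they stop; squeeze is the grip in N (None keeps the last).
- bot.wait(seconds).
- bot.solve_ik(position, orientation): joint angles nearest the present ones, or None.
- cams.capture(name): name is "side" or "top" or "wrist"; returns a dict with "img" (400x640x3 uint8, red, green, blue), "z_map" (400x640 float32, m along the optical axis (not along the pixel's ray), 0 where there is no reading), "fx", "fy", "cx", "cy" (pixels), "R" (3x3) and "t" (3): a world point X has camera coordinates R X + t. Camera axes: x right, y down, z forward; pixel columns grow to the right and rows downward; lengths in m; the calibration is good to about 2 mm. A picture is of the moment at which its call begins.
A pose or a line that the arm cannot do raises bot.IKError and nothing moves.
- bot.job_done(): hands the job in, once; it reports no verdict.
Trained networks look in the newest picture that a camera, given by its name, has taken for a name from the list of things; names that differ only in an ending like _2 or _b are one class to them, and where a whole thing is asked for, a point or a joint stands for the part that bears it (a point fixed in the world has none). Each returns a list of dicts, best first, with "score" (0 to 1); they miss things now and then, are a little off and sometimes report something else, mostly with a low value. They report only what shows in the picture. A call takes as long as a camera call.
- cams.boxes_of(camera, query): "at" ([column, row] as shares, 0 to 1, of the picture: columns of its width, rows of its height, amid what is visible of it).
- cams.landmark_of(camera, query): "at" ([column, row] as shares, 0 to 1, of the picture: columns of its width, rows of its height: a listed point, or the origin of a listed thing).
Readings, each from a call of its own:
- bot.get_t(): time.
- bot.get_q(): joint angles.
- bot.get_dq(): joint speeds.
- bot.get_joint_torque(): joint torques, N m.
- bot.get_position(): TCP position.
- bot.get_tool_rot(): TCP orientation.
- bot.get_contact_force(): force on the tool from outside, world axes, zero at the start.
- bot.get_moment(): the same for the moment, N m.
- bot.get_finger_gap(): opening from 0.0 (shut) to 1.0 (fully open).
Only numpy, scipy, OpenCV 4.12 (cv2) and the standard library are available. Lean on these libraries where they do the work, as an engineer would, in place of code of your own. Each camera call takes 0.05 s, during which the arm holds its last target.

## Working session

There is one attempt and no reset: what is moved stays moved. The work goes in short steps, each a Python script; the robot and the scene stay as the last script left them, time stands still between calls to the robot, and variables do not carry over. Pictures are saved under pics/ and viewed, and the job is handed in when it is done.

```bash
ls; mkdir -p pics; python3 - <<'E'
from rig import bot,cams
import cv2
for n in ["side","top","wrist"]:
    c=cams.capture(n); cv2.imwrite(f"pics/{n}0.png",c["img"][:,:,::-1])
    print(n,c["fx"],c["cx"],c["cy"],c["R"].round(3).tolist(),c["t"].round(3).tolist())
    for q in ["offcut1_mid","offcut2_mid","tray","jig","guide","rest","gauge_grip","gauge_collar","gauge_tip","card","jar","punches","doming"]:
        r=cams.landmark_of(n,q)
        print(q,[(round(d["at"][0]*640),round(d["at"][1]*400),round(d["score"],2)) for d in r[:3]])
print(bot.get_t())
E
```

```text
pics
side 431.8366494075894 319.1354249826761 199.2188053397756 [[0.914, -0.406, 0.004], [-0.216, -0.494, -0.842], [0.344, 0.769, -0.539]] [-0.522, 0.159, 0.962]
offcut1_mid []
offcut2_mid [(320, 202, 0.62), (445, 285, 0.23)]
tray []
jig [(287, 217, 0.82)]
guide [(287, 195, 0.56)]
rest [(271, 170, 0.85)]
gauge_grip [(270, 156, 0.75), (289, 219, 0.22)]
gauge_collar [(257, 160, 0.51)]
gauge_tip []
card [(340, 190, 0.8), (273, 172, 0.74), (329, 156, 0.31)]
jar []
punches [(330, 156, 0.8)]
doming [(429, 255, 0.71)]
top 449.5442168370139 325.9876709432939 198.54688069837744 [[0.055, -0.998, 0.004], [-0.975, -0.055, -0.214], [0.214, 0.008, -0.977]] [-0.054, 0.572, 1.146]
offcut1_mid [(219, 214, 0.26)]
offcut2_mid [(309, 196, 0.63), (342, 213, 0.34)]
tray [(431, 224, 0.71)]
jig [(317, 235, 0.78)]
guide [(318, 233, 0.75), (216, 231, 0.2)]
rest [(221, 215, 0.9)]
gauge_grip [(216, 207, 0.87)]
gauge_collar [(216, 231, 0.75), (321, 235, 0.45)]
gauge_tip [(214, 251, 0.8)]
card []
jar [(446, 167, 0.72), (428, 223, 0.55)]
punches [(223, 146, 0.89)]
doming [(412, 152, 0.82)]
wrist 314.14327872226437 321.4343300295473 202.3845293345653 [[0.264, 0.964, -0.0], [0.927, -0.254, 0.274], [0.265, -0.073, -0.962]] [-0.574, -0.036, 0.378]
offcut1_mid []
offcut2_mid []
tray []
jig []
guide []
rest []
gauge_grip []
gauge_collar []
gauge_tip []
card []
jar []
punches []
doming []
2.1
```

View pics/side0.png

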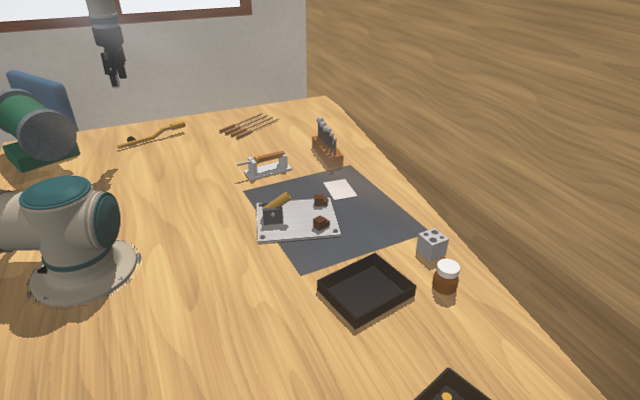

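View pics/top0.png

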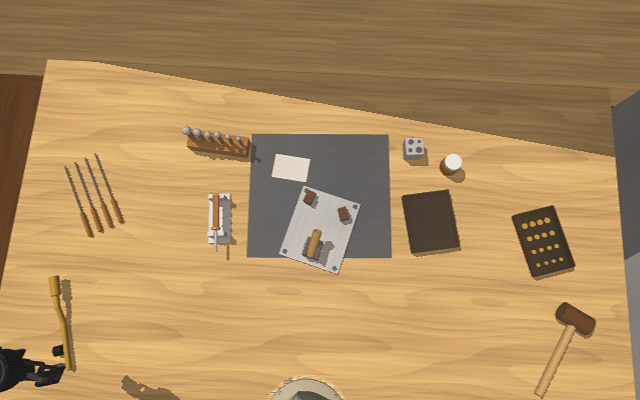

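View pics/wrist0.png

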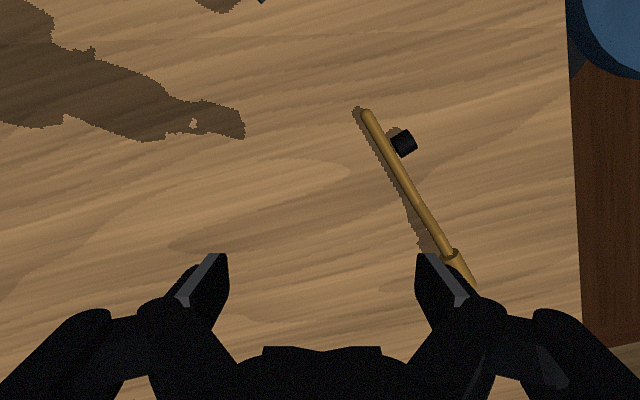

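Side view: the rest with the rod is at (268,163), the jig at (297,218), the tray at (366,290), and the punches, doming block and jar are on the far side. Top view: the card is at (291,167), the offcuts at (309,197) and (344,214), the tube at (314,240), the rod at (216,218) with its tip towards the robot, and the tray at (431,223). Next I'll look closely with the wrist camera.

```bash
cat > h.py <<'E'
import numpy as np, cv2, pickle
from scipy.spatial.transform import Rotation as Ro
def dep(c,u,v,z=None):
    if z is None:
        p=c["z_map"][int(v)-1:int(v)+2,int(u)-1:int(u)+2]; p=p[p>0]; z=np.median(p)
    P=np.array([(u-c["cx"])/c["fx"]*z,(v-c["cy"])/c["fy"]*z,z])
    return c["R"].T@(P-c["t"])
def ray_h(c,u,v,h):
    d=c["R"].T@np.array([(u-c["cx"])/c["fx"],(v-c["cy"])/c["fy"],1]); o=-c["R"].T@c["t"]
    return o+d*(h-o[2])/d[2]
def proj(c,X):
    p=c["R"]@np.asarray(X)+c["t"]; return np.array([c["fx"]*p[0]/p[2]+c["cx"],c["fy"]*p[1]/p[2]+c["cy"]])
def cloud(c):
    v,u=np.mgrid[0:400,0:640]; z=c["z_map"]
    P=np.stack([(u-c["cx"])/c["fx"]*z,(v-c["cy"])/c["fy"]*z,z],-1)
    return (P-c["t"])@c["R"]
def tri(cs,uvs):
    A=[];b=[]
    M=np.zeros((3,3));w=np.zeros(3)
    for c,(u,v) in zip(cs,uvs):
        d=c["R"].T@np.array([(u-c["cx"])/c["fx"],(v-c["cy"])/c["fy"],1]);d/=np.linalg.norm(d);o=-c["R"].T@c["t"]
        Q=np.eye(3)-np.outer(d,d);M+=Q;w+=Q@o
    return np.linalg.solve(M,w)
def rot(zdir,xdir):
    z=np.array(zdir,float);z/=np.linalg.norm(z);x=np.array(xdir,float);x-=z*(x@z);x/=np.linalg.norm(x)
    return Ro.from_matrix(np.stack([x,np.cross(z,x),z],1)).as_rotvec()
def save(c,n):
    pickle.dump(c,open(f"{n}.pkl","wb")); cv2.imwrite(f"pics/{n}.png",c["img"][:,:,::-1])
def load(n): return pickle.load(open(f"{n}.pkl","rb"))
E
python3 - <<'E'
from rig import bot,cams
from h import *
c=cams.capture("top"); save(c,"top1")
s=cams.capture("side"); save(s,"side1")
for n,u,v in [("card",291,167),("off1",309,197),("off2",344,214),("tube",314,240),("rod",216,207),("tip",214,250),("tray",431,223),("jar",452,163),("dom",414,148),("punch",220,143)]:
    print(n,dep(c,u,v).round(3))
print(Ro.from_rotvec(bot.get_tool_rot()).as_matrix().round(3))
w=load("top1")
E
```

```text
card [0.674 0.084 0.002]
off1 [0.582 0.026 0.033]
off2 [ 0.54  -0.073  0.032]
tube [0.46  0.003 0.073]
rod [0.536 0.273 0.054]
tip [0.421 0.267 0.047]
tray [ 0.534 -0.318  0.003]
jar [ 0.694 -0.361  0.061]
dom [ 0.734 -0.258  0.05 ]
punch [0.722 0.285 0.041]
[[ 0.265  0.964  0.   ]
 [ 0.964 -0.265  0.   ]
 [ 0.     0.    -1.   ]]
```

```bash
python3 - <<'E'
from rig import bot,cams
from h import *
r=rot([0,0,-1],[0,1,0])
for k,(p) in enumerate([(0.42,0.20,0.36),(0.42,-0.03,0.36)]):
    bot.move_ptp(p,r); bot.wait(0.2)
    c=cams.capture("wrist"); save(c,f"w{k}")
    print(bot.get_t(),(-c["R"].T@c["t"]).round(3),bot.get_q())
    for q in ["offcut1_mid","guide","rest","gauge_grip","gauge_collar","gauge_tip","jig","card","tray"]:
        print(q,[(round(d["at"][0]*640,1),round(d["at"][1]*400,1),round(d["score"],2)) for d in cams.landmark_of("wrist",q)[:3]])
E
```

```text
4.0917 [0.35  0.2   0.329] [ 2.95971976e-01  1.42683801e-01  1.79913605e+00  7.87824623e-05
  1.19961617e+00 -1.27603207e+00]
offcut1_mid [(79.8, 294.2, 0.56)]
guide [(90.1, 268.8, 0.73)]
rest [(387.1, 269.7, 0.89)]
gauge_grip [(395.4, 293.7, 0.85)]
gauge_collar [(392.9, 249.2, 0.82)]
gauge_tip [(388.2, 188.4, 0.62), (388.8, 270.4, 0.55)]
jig [(141.9, 232.1, 0.92)]
card [(231.2, 372.6, 0.75)]
tray []
5.7083 [ 0.351 -0.03   0.328] [-2.34514647e-01  7.55661089e-02  1.87886433e+00  2.25380813e-04
  1.18721730e+00 -1.80747314e+00]
offcut1_mid [(283.7, 293.0, 0.96)]
guide [(343.1, 234.3, 0.74), (349.2, 268.4, 0.59), (83.3, 279.5, 0.46)]
rest []
gauge_grip [(623.7, 296.0, 0.74)]
gauge_collar [(629.8, 248.1, 0.97)]
gauge_tip [(585.2, 270.7, 0.53)]
jig [(345.6, 234.9, 0.94)]
card [(407.5, 369.5, 0.68)]
tray [(84.0, 278.4, 0.56), (620.8, 291.4, 0.37)]
```

View pics/w0.png

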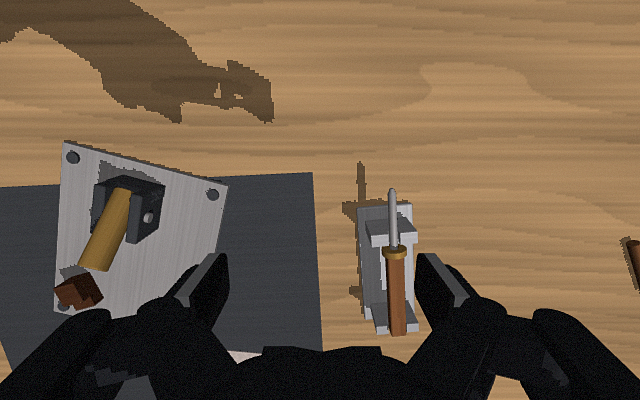

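View pics/w1.png

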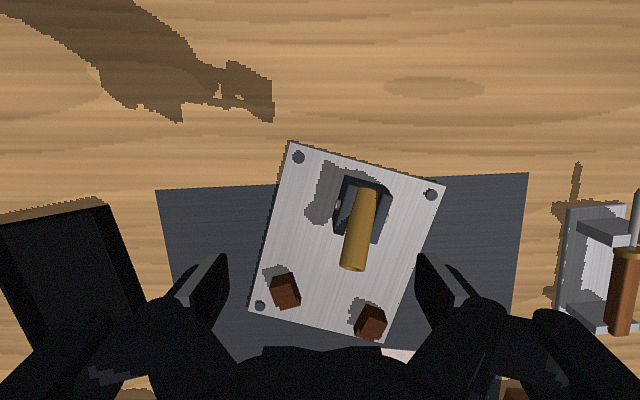

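w0: the rod is at (395,260), with its collar at (395,252) and tip at (391,190). The tube mouth is near (92,268). w1: the tube mouth is at (352,270), the offcuts at (284,292) and (371,323), and the plate corners at (290,141), (446,185), (385,342) and (248,311). Next step is fitting the geometry.

```bash
python3 - <<'E'
from h import *
for n in ["w0","w1","top1","side1"]:
    c=load(n); P=cloud(c); hsv=cv2.cvtColor(c["img"],cv2.COLOR_RGB2HSV); H,S,V=[hsv[...,i].astype(int) for i in range(3)]
    ok=c["z_map"]>0
    # brass tube
    def roi(x0,x1,y0,y1,z0,z1): return ok&(P[...,0]>x0)&(P[...,0]<x1)&(P[...,1]>y0)&(P[...,1]<y1)&(P[...,2]>z0)&(P[...,2]<z1)
    m=roi(.38,.56,-.06,.06,.03,.12)&(H>14)&(H<30)&(S>90)
    T=P[m]
    print(n,"tube n",len(T))
    if len(T)>80:
        # cylinder fit r=12mm
        from scipy.optimize import least_squares
        def f(p):
            d=np.array([np.cos(p[3])*np.cos(p[2]),np.cos(p[3])*np.sin(p[2]),np.sin(p[3])]); q=T-np.array([.48,p[0],p[1]])
            return np.linalg.norm(np.cross(q,d),axis=1)-.012
        s=least_squares(f,[0,.06,0.2,.61],loss="soft_l1",f_scale=.001)
        d=np.array([np.cos(s.x[3])*np.cos(s.x[2]),np.cos(s.x[3])*np.sin(s.x[2]),np.sin(s.x[3])]); q=(T-np.array([.48,s.x[0],s.x[1]]))@d
        ends=np.percentile(q,[0.5,99.5]); print(" axis at .48",s.x.round(4),np.rad2deg(s.x[2:]).round(2),"res",np.abs(s.fun).mean().round(5),"ends",ends.round(4),"mouth",(np.array([.48,*s.x[:2]])+d*ends[1]).round(4))
    # offcuts: top face
    m=roi(.5,.64,-.12,.07,.012,.045)&(P[...,2]>.014)
    k,l,st,ce=cv2.connectedComponentsWithStats(m.astype(np.uint8))
    for i in range(1,k):
        if st[i,4]>30:
            Q=P[l==i]; t=Q[Q[:,2]>.028]; 
            if len(t)<8: continue
            rr=cv2.minAreaRect((t[:,:2]*1000).astype(np.float32)); ra=cv2.minAreaRect((Q[:,:2]*1000).astype(np.float32))
            print(" off",ce[i].round(),len(Q),len(t),"ztop",np.percentile(Q[:,2],98).round(4),"top rect",np.round(rr[0],1),np.round(rr[1],1),round(rr[2],1),"all",np.round(ra[0],1),np.round(ra[1],1),round(ra[2],1))
    # plate
    m=roi(.33,.68,-.15,.15,.004,.012)&(S<50)&(V>90); Q=P[m]
    if len(Q)>200:
        ra=cv2.minAreaRect((Q[:,:2]*1000).astype(np.float32)); print(" plate",np.round(ra[0],1),np.round(ra[1],1),round(ra[2],2),"z",np.median(Q[:,2]).round(4))
    # handle
    m=roi(.48,.62,.22,.32,.045,.08)&(H<20)&(S>100); Q=P[m]
    if len(Q)>50:
        ra=cv2.minAreaRect((Q[:,:2]*1000).astype(np.float32)); print(" handle",np.round(ra[0],1),np.round(ra[1],1),round(ra[2],2),"z",np.percentile(Q[:,2],[50,95]).round(4))
    m=roi(.38,.63,.22,.32,.047,.08); Q=P[m]; 
    if len(Q)>50: 
        a=np.polyfit(Q[:,0],Q[:,1],1); print(" rod all x",Q[:,0].min().round(4),Q[:,0].max().round(4),"slope deg",np.rad2deg(np.arctan(a[0])).round(2))
    m=roi(.6,.75,.0,.16,-.005,.012)&(S<40)&(V>150); Q=P[m]
    if len(Q)>50:
        ra=cv2.minAreaRect((Q[:,:2]*1000).astype(np.float32)); print(" card",np.round(ra[0],1),np.round(ra[1],1),round(ra[2],2))
    m=roi(.4,.66,-.45,-.2,.018,.04); Q=P[m]
    if len(Q)>50:
        ra=cv2.minAreaRect((Q[:,:2]*1000).astype(np.float32)); print(" tray",np.round(ra[0],1),np.round(ra[1],1),round(ra[2],2),"z",np.percentile(Q[:,2],95).round(3))
E
```

```text
w0 tube n 2347
 axis at .48 [ 0.0109  0.0935 -0.1042  0.5365] [-5.97 30.74] res 0.00294 ends [-0.0786 -0.0039] mouth [0.4767 0.0113 0.0915]
 off [ 77. 293.] 1082 556 ztop 0.0344 top rect [537.5 -70.1] [24.3 25.8] 16.4 all [543.1 -68.5] [36.3 26. ] 15.5
 plate [499.9  -7.6] [170.6 205.2] 74.35 z 0.0074
 handle [525.5 275.4] [93.1 20.7] 7.87 z [0.0551 0.0564]
 rod all x 0.4164 0.5738 slope deg 5.39
 card [640.4 103.5] [21.2 35.9] 22.5
w1 tube n 2014
 axis at .48 [-0.0092  0.0994 -0.3565  0.5734] [-20.43  32.85] res 0.00308 ends [-0.0859 -0.011 ] mouth [ 0.4714 -0.006   0.0935]
 off [285. 293.] 819 507 ztop 0.0344 top rect [537.5 -70.8] [24.7 24.3] 17.0 all [543.4 -69. ] [37.2 24.3] 16.8
 off [371. 325.] 809 470 ztop 0.0343 top rect [579.2  28.2] [24.4 25.3] 67.9 all [584.6  25.9] [24.5 37.2] 67.4
 plate [500.2  -7.4] [169.9 205.4] 74.38 z 0.0073
 handle [525.4 274.6] [94.4 20.7] 8.56 z [0.0545 0.0561]
 rod all x 0.4181 0.5741 slope deg 7.34
 card [619.6  46.1] [95.8 36.2] 52.89
 tray [ 530.5 -311.3] [146.6 132.1] 10.74 z 0.028
top1 tube n 231
 axis at .48 [-0.0113  0.0954 -0.4065  0.52
[... 456 characters left out ...]
deg 5.27
 card [655.7  68. ] [142.6 103.2] 83.43
 tray [ 538.3 -309.6] [160.7 132.3] 10.55 z 0.03
side1 tube n 205
 axis at .48 [-0.0244  0.0897 -0.5359  0.4097] [-30.7   23.47] res 0.00333 ends [-0.0834 -0.0066] mouth [ 0.4748 -0.0214  0.0871]
 off [321. 199.] 129 62 ztop 0.036 top rect [581.8  25.6] [29.3 21.7] 65.7 all [586.7  23.3] [29.3 32.7] 65.6
 off [320. 222.] 165 78 ztop 0.0363 top rect [538.6 -72.7] [24.7 26.4] 15.7 all [544.3 -71.6] [38.7 28.3] 12.0
 plate [533.    4.5] [301.1 293.4] 85.99 z 0.0085
 handle [527.3 270.7] [94.7 21.6] 4.81 z [0.055  0.0584]
 rod all x 0.421 0.5752 slope deg 3.87
 card [666.8  66.5] [165.5  86.8] 71.54
 tray [ 538.7 -312. ] [162.2 132.5] 10.87 z 0.03
```

```bash
python3 - <<'E'
from h import *
from scipy.optimize import least_squares
for n in ["w0","w1","top1"]:
    c=load(n); P=cloud(c); hsv=cv2.cvtColor(c["img"],cv2.COLOR_RGB2HSV); H,S,V=[hsv[...,i].astype(int) for i in range(3)]
    ok=c["z_map"]>0
    d0=np.array([np.cos(np.radians(15.65)),-np.sin(np.radians(15.65))])
    X=P[...,:2]-np.array([.4831,-.0028]); a=X@d0; b=X@np.array([-d0[1],d0[0]])
    m=ok&(a>-.075)&(a<-0.012)&(abs(b)<.012)&(P[...,2]>.03)&(P[...,2]<.1)&(H>14)&(H<30)&(S>90)
    T=P[m]; o=np.array([.46,0,0])
    def f(p):
        d=np.array([np.cos(p[3])*np.cos(p[2]),np.cos(p[3])*np.sin(p[2]),np.sin(p[3])]); q=T-np.array([.46,p[0],p[1]])
        return np.linalg.norm(np.cross(q,d),axis=1)-.012
    s=least_squares(f,[.004,.062,-.273,.61],loss="soft_l1",f_scale=.001)
    x=s.x; L=(.4831-.46); print(n,len(T),x.round(4),np.rad2deg(x[2:]).round(2),np.abs(s.fun).mean().round(5),"at .4831: y,z",x[0]+L*np.tan(x[2]),x[1]+L/np.cos(x[2])*np.tan(x[3]))
    m=ok&(P[...,0]>.47)&(P[...,0]<.585)&(abs(P[...,1]-.275)<.03)&(P[...,2]>.0535)&(P[...,2]<.0585)&(H<20)&(S>60); Q=P[m]
    ra=cv2.minAreaRect((Q[:,:2]*1000).astype(np.float32)); print(" handle top",len(Q),np.round(ra[0],1),np.round(ra[1],1),round(ra[2],2),"z",np.median(Q[:,2]).round(4))
    # row centres along x
    xs=[];ys=[]
    for x0 in np.arange(.42,.575,.006):
        q=P[ok&(abs(P[...,0]-x0)<.003)&(abs(P[...,1]-.272)<.03)&(P[...,2]>.047)&(P[...,2]<.062)]
        if len(q)>4: print("  %.3f: y %.4f %.4f zmax %.4f"%(x0,q[:,1].min(),q[:,1].max(),q[:,2].max()),end=";")
    print()
E
```

```text
w0 1995 [ 0.0034  0.0603 -0.277   0.6127] [-15.87  35.11] 0.00054 at .4831: y,z -0.003181292133135415 0.07716569820766625
 handle top 1310 [523.7 276.3] [96.4 20.8] 7.63 z 0.0552
  0.420: y 0.2612 0.2678 zmax 0.0513;  0.426: y 0.2614 0.2689 zmax 0.0527;  0.432: y 0.2617 0.2694 zmax 0.0520;  0.438: y 0.2621 0.2698 zmax 0.0519;  0.444: y 0.2627 0.2701 zmax 0.0522;  0.450: y 0.2638 0.2705 zmax 0.0519;  0.456: y 0.2640 0.2904 zmax 0.0526;  0.462: y 0.2467 0.2907 zmax 0.0537;  0.468: y 0.2471 0.2913 zmax 0.0528;  0.474: y 0.2477 0.2820 zmax 0.0601;  0.480: y 0.2586 0.2814 zmax 0.0608;  0.486: y 0.2592 0.2785 zmax 0.0572;  0.492: y 0.2633 0.2790 zmax 0.0571;  0.498: y 0.2640 0.2808 zmax 0.0568;  0.504: y 0.2648 0.2810 zmax 0.0564;  0.510: y 0.2652 0.2809 zmax 0.0565;  0.516: y 0.2658 0.2815 zmax 0.0564;  0.522: y 0.2666 0.2819 zmax 0.0572;  0.528: y 0.2672 0.2822 zmax 0.0566;  0.534: y 0.2677 0.2843 zmax 0.0565;  0.540: y 0.2683 0.2843 zmax 0.0566;  0.546: y 0.2689 0.2850 zmax 0.0566;  0.552: y 0.2694 0.2852 zmax 0.0567;  0.558: y 0.2701 0.3007 zmax 0.0570;  0.564: y 0.2572 0.3011 zmax 0.0
[... 1588 characters left out ...]
.462: y 0.2472 0.2902 zmax 0.0570;  0.468: y 0.2473 0.2896 zmax 0.0550;  0.474: y 0.2487 0.2803 zmax 0.0536;  0.480: y 0.2599 0.2807 zmax 0.0601;  0.486: y 0.2603 0.2779 zmax 0.0613;  0.492: y 0.2632 0.2790 zmax 0.0593;  0.498: y 0.2649 0.2803 zmax 0.0585;  0.504: y 0.2644 0.2800 zmax 0.0576;  0.510: y 0.2662 0.2804 zmax 0.0560;  0.516: y 0.2665 0.2813 zmax 0.0604;  0.522: y 0.2669 0.2813 zmax 0.0589;  0.528: y 0.2667 0.2825 zmax 0.0561;  0.534: y 0.2688 0.2837 zmax 0.0591;  0.540: y 0.2692 0.2842 zmax 0.0564;  0.546: y 0.2700 0.2857 zmax 0.0569;  0.552: y 0.2694 0.2852 zmax 0.0577;  0.558: y 0.2709 0.3011 zmax 0.0587;  0.564: y 0.2585 0.3017 zmax 0.0585;  0.570: y 0.2585 0.3012 zmax 0.0578;
```

```bash
cat >> h.py <<'E'
def R3(psi): return rot([0,0,-1],[np.cos(psi),np.sin(psi),0])
E
cat > off.py <<'E'
import sys
from rig import bot,cams
from h import *
def pick(x,y,yaw,ty):
    r=R3(np.radians(yaw+90))
    bot.let_go() if bot.get_finger_gap()<.95 else None
    bot.move_ptp((x,y,.27),r)
    st=bot.movel((x,y,.155+.030),max_speed=.12,f_stop=15)
    if st: print("early stop",bot.get_position())
    bot.gripper_close(squeeze=35); print("gap",bot.get_finger_gap(),bot.get_t())
    bot.movel((x,y,.29),max_speed=.2)
    print("gap up",bot.get_finger_gap())
    tw=np.radians(10.6); e=np.array([-np.sin(tw),np.cos(tw)]); p=np.array([.538,-.3105])+ty*e
    # jaws along tray x
    rt=R3(tw)
    bot.move_ptp((*p,.29),rt)
    st=bot.movel((*p,.155+.030),max_speed=.15,f_stop=8); print("down",st,bot.get_position(),bot.get_t())
    bot.let_go(); bot.wait(.2)
    bot.movel((*p,.29),max_speed=.25)
    c=cams.capture("wrist"); save(c,sys.argv[1]); print(bot.get_t())
pick(*map(float,sys.argv[2:6]))
E
python3 off.py a1 .5433 -.0689 16.6 -.028
```

```text
gap 0.273765120411923 8.275
gap up 0.27855736387179936
down False [ 0.54371307 -0.33797891  0.18582865] 10.9583
12.4
```

View pics/a1.png

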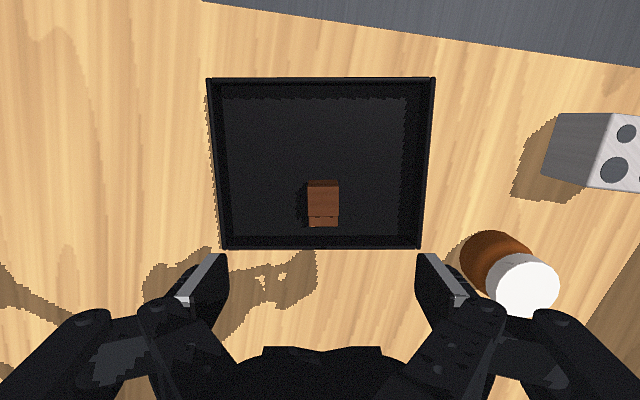

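The first offcut lies upright on the tray floor at (322,204). Now the second.

```bash
python3 off.py a2 .5848 .0259 -22.7 .028
```

```text
gap 0.2732705529177612 15.2167
gap up 0.2731978605335182
down False [ 0.53348127 -0.28284814  0.18571506] 17.9333
19.375
```

View pics/a2.png

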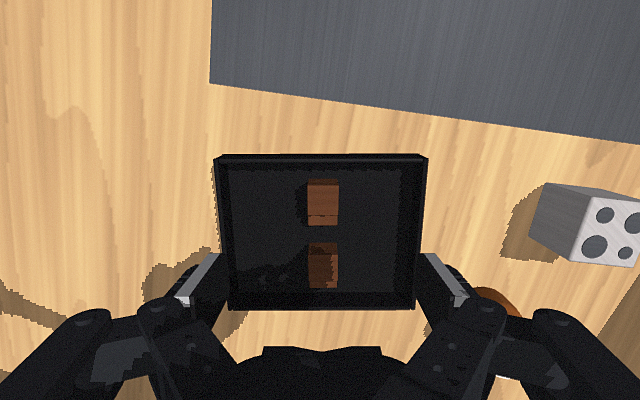

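Both offcuts are in the tray, at (322,203) and (322,265). Next I'll check IK for the insertion and the finish, measure the card, and pick the rod.

```bash
cat >> h.py <<'E'
M=np.array([.4831,-.0029,.0777]); PSI=np.radians(-15.65); EL=np.radians(35)
GZ=np.array([np.cos(EL)*np.cos(PSI),np.cos(EL)*np.sin(PSI),np.sin(EL)])
TZ=np.array([np.sin(EL)*np.cos(PSI),np.sin(EL)*np.sin(PSI),-np.cos(EL)])
JX=np.array([-np.sin(PSI),np.cos(PSI),0])
RI=rot(TZ,JX)
def tcp_ins(s,off=0,grip=.051,lat=np.zeros(3)):  # s: collar front distance from mouth along axis
    return M+GZ*(s+grip)-.155*TZ+lat
E
python3 - <<'E'
from rig import bot,cams
from h import *
c=load("top1"); hsv=cv2.cvtColor(c["img"],cv2.COLOR_RGB2HSV)
m=((hsv[...,1]<60)&(hsv[...,2]>170)).astype(np.uint8); m[:140]=0;m[185:]=0;m[:,:265]=0;m[:,320:]=0
k,l,st,ce=cv2.connectedComponentsWithStats(m); i=1+np.argmax(st[1:,4]); print(st[i])
v,u=np.nonzero(l==i); Q=np.array([ray_h(c,a,b,.0015)[:2] for a,b in zip(u,v)]); print(cv2.minAreaRect((Q*1000).astype(np.float32)))
for s in [.12,.09,.06,0]: print(s,tcp_ins(s).round(3),bot.solve_ik(tcp_ins(s),RI))
print(bot.solve_ik((.785,.084,.21),R3(np.pi/2)), bot.solve_ik((.5275,.2748,.203),R3(np.radians(95.8))))
# pick
r=R3(np.radians(95.8)); g=(.5275,.2748)
bot.move_ptp((*g,.30),r)
w=cams.capture("wrist"); save(w,"r0")
st=bot.movel((*g,.155+.0475),max_speed=.12,f_stop=15); print(st,bot.get_position(),bot.get_t())
w=cams.capture("wrist"); save(w,"r1")
E
```

```text
[272 154  38  28 823]
((673.1226196289062, 85.67131042480469), (100.40876007080078, 69.90299987792969), 83.9871826171875)
0.12 [ 0.532 -0.017  0.303] [-0.13311425  0.18557244  2.01359963 -0.23882092  0.34523674 -1.23062899]
0.09 [ 0.509 -0.01   0.286] [-0.12448155  0.17749542  2.08293397 -0.30373951  0.28801152 -1.15678289]
0.06 [ 0.485 -0.003  0.268] [-0.11474066  0.17288259  2.15168916 -0.40747953  0.23033761 -1.04285254]
0 [0.438 0.01  0.234] [-0.09098548  0.17681309  2.28849426 -0.95980513  0.12719849 -0.46504956]
[ 1.85813231e-02  7.21051887e-01  1.21997700e+00 -4.44089210e-16
  1.20056377e+00 -1.55221500e+00] [ 3.63318258e-01  4.79485965e-01  1.73617650e+00 -8.88178420e-16
  9.25930190e-01 -1.30870717e+00]
False [0.52793904 0.27489332 0.20313394] 22.4
```

View pics/r0.png

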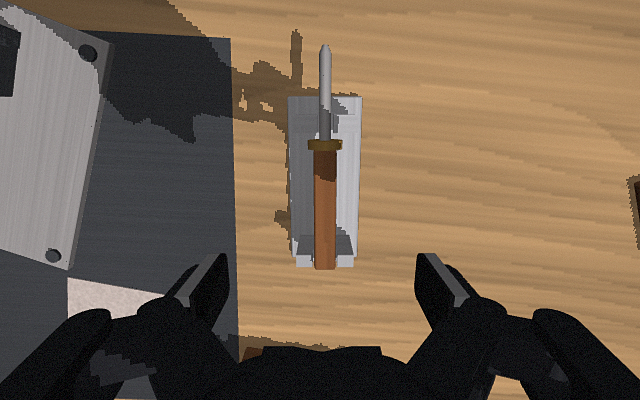

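View pics/r1.png

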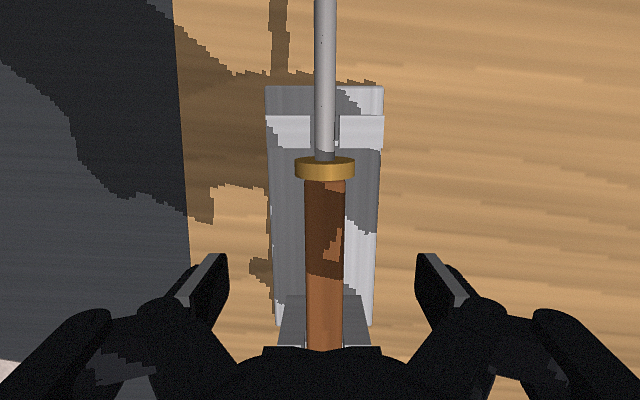

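r0 and r1 show the rod centred between the fingers, with the collar at (325,168) in r1. With a vertical grip, joint 5 would end near its lower limit at the home position (0.127 against 0.11). I'll check a grip pitched towards the rod's tail.

```bash
cat >> h.py <<'E'
def ins(s,beta,grip=.051,lat=np.zeros(3)):
    tz=np.cos(beta)*TZ-np.sin(beta)*GZ
    return M+GZ*(s+grip)-.155*tz+lat, rot(tz,JX)
def lev(g,yaw,beta):   # yaw: rod tip direction; level rod, g grip point
    e=np.array([np.cos(yaw),np.sin(yaw),0]); tz=np.array([0,0,-1])*np.cos(beta)+np.sin(beta)*e
    jx=np.cross([0,0,1],-e)   # jaw x
    return np.array(g)-.155*tz, rot(tz,jx)
E
python3 - <<'E'
from rig import bot,cams
from h import *
f=lambda q: None if q is None else np.round(q,2)
for b in [10,15,20,25]:
    B=np.radians(b); print(b)
    print(" pick",f(bot.solve_ik(*lev((.5278,.2748,.048),np.pi+np.radians(5.8),B))))
    for s in [.13,.06,0]: print(" ins",s,f(bot.solve_ik(*ins(s,B))))
    for yaw in [180,165,195,210]:
        y=np.radians(yaw); e=np.array([np.cos(y),np.sin(y),0])
        print(" fin",yaw,f(bot.solve_ik(*lev(np.array([.667,.085,.052])-.111*e,y,B))))
E
```

```text
10
 pick [ 0.34  0.55  1.61  0.04  1.15 -1.35]
 ins 0.13 [-0.15  0.22  1.85 -0.09  0.64 -1.39]
 ins 0.06 [-0.13  0.2   2.01 -0.12  0.5  -1.34]
 ins 0 [-0.12  0.18  2.15 -0.18  0.38 -1.26]
 fin 180 [ 0.02  0.81  1.06  0.    1.45 -1.55]
 fin 165 [-0.03  0.79  1.09  0.04  1.43 -1.35]
 fin 195 [ 0.07  0.81  1.06 -0.03  1.45 -1.75]
 fin 210 [ 0.12  0.79  1.09 -0.07  1.42 -1.96]
15
 pick [ 0.33  0.59  1.54  0.06  1.26 -1.37]
 ins 0.13 [-0.16  0.25  1.78 -0.06  0.77 -1.42]
 ins 0.06 [-0.14  0.22  1.95 -0.08  0.63 -1.39]
 ins 0 [-0.13  0.2   2.09 -0.1   0.51 -1.34]
 fin 180 [ 0.02  0.86  0.96  0.    1.58 -1.55]
 fin 165 [-0.04  0.84  1.    0.06  1.56 -1.36]
 fin 195 [ 0.08  0.86  0.96 -0.05  1.58 -1.75]
 fin 210 [ 0.14  0.84  1.   -0.1   1.54 -1.94]
20
 pick [ 0.32  0.64  1.48  0.08  1.37 -1.38]
 ins 0.13 [-0.16  0.28  1.71 -0.04  0.89 -1.44]
 ins 0.06 [-0.15  0.24  1.88 -0.05  0.76 -1.42]
 ins 0 [-0.14  0.22  2.02 -0.06  0.64 -1.39]
 fin 180 [ 0.02  0.91  0.86  0.01  1.71 -1.55]
 fin 165 [-0.05  0.89  0.91  0.07  1.68 -1.36]
 fin 195 [ 0.08  0.91  0.87 -0.06  1.71 -1.75]
 fin 210 [ 0.15  0.89  0.91 -0.13  1.66 -1.94]
25
 pick [ 0.31  0.68  1.42  0.09  1.47 -1.39]
 ins 0.13 [-0.17  0.32  1.64 -0.02  1.02 -1.46]
 ins 0.06 [-0.16  0.28  1.81 -0.03  0.88 -1.44]
 ins 0 [-0.15  0.25  1.95 -0.03  0.76 -1.42]
 fin 180 [ 0.02  0.97  0.76  0.01  1.85 -1.55]
 fin 165 [-0.06  0.95  0.81  0.09  1.81 -1.36]
 fin 195 [ 0.09  0.97  0.76 -0.08  1.84 -1.75]
 fin 210 [ 0.16  0.95  0.82 -0.15  1.79 -1.94]
```

```bash
python3 - <<'E'
from rig import bot,cams
from h import *
B=np.radians(15); Y=np.pi+np.radians(5.8)
p,r=lev((.5278,.2748,.090),Y,B); bot.movel(p,max_speed=.2,rot=r)
p,r=lev((.5278,.2748,.0475),Y,B); print(bot.movel(p,max_speed=.1,f_stop=15),bot.get_t())
bot.gripper_close(squeeze=60); print("gap",bot.get_finger_gap(),bot.get_contact_force())
p,r=lev((.5278,.2748,.16),Y,B); bot.movel(p,max_speed=.15)
print(bot.get_finger_gap(),bot.get_contact_force(),bot.get_t())
save(cams.capture("wrist"),"r2");save(cams.capture("side"),"s2");save(cams.capture("top"),"t2")
p,r=ins(.13,B); bot.move_ptp(p,r); bot.wait(.2)
print(p,bot.get_position(),r,bot.get_tool_rot(),bot.get_t())
save(cams.capture("wrist"),"r3");save(cams.capture("side"),"s3");save(cams.capture("top"),"t3")
E
python3 - <<'E'
import cv2
a=cv2.imread("pics/s3.png");b=cv2.imread("pics/t3.png")
a=cv2.resize(a[130:270,210:370],None,fx=4,fy=4,interpolation=cv2.INTER_CUBIC);b=cv2.resize(b[150:290,230:390],None,fx=4,fy=4,interpolation=cv2.INTER_CUBIC)
cv2.imwrite("pics/s3z.png",a);cv2.imwrite("pics/t3z.png",b)
E
```

```text
False 23.5167
gap 0.17169568805876093 [-0.05972109 -0.43437243  2.78260544]
0.17540445039615205 [-0.19373213  0.5307153  -0.75060577] 25.0583
[ 0.57482212 -0.02859558  0.32716969] [ 0.57519998 -0.02769387  0.32691924] [2.26915647 1.72082347 0.30342761] [2.26842455 1.72291542 0.30346787] 26.6667
```

View pics/r3.png

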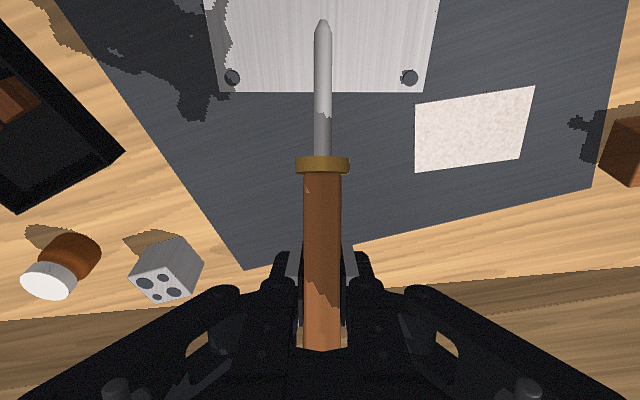

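View pics/s3z.png

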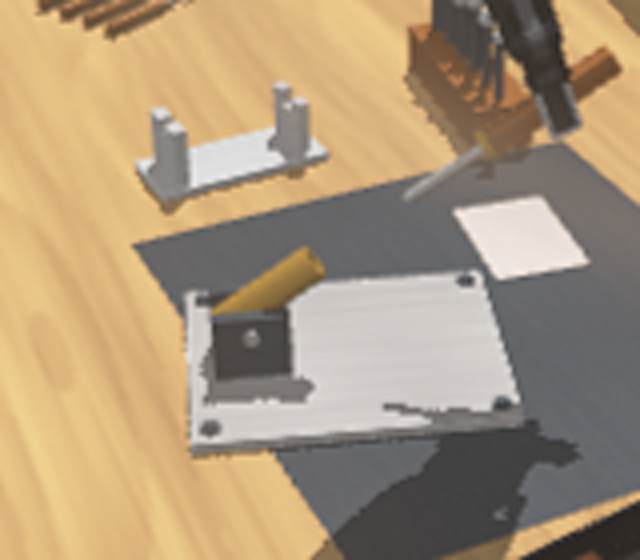

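View pics/t3z.png

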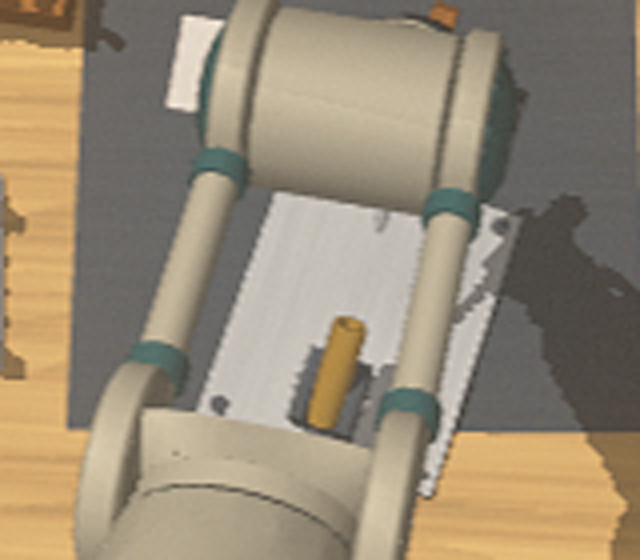

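View pics/r2.png

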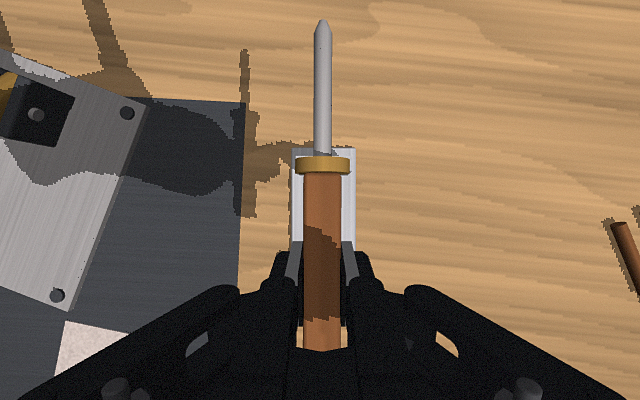

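r3 shows the rod held straight: tip at (322,20), probe along column 322, collar at (322,165). I'll fit the rod's actual axis from depth.

```bash
cat > fitrod.py <<'E'
from h import *
from scipy.optimize import least_squares
def fitrod(c,p,r,B=np.radians(15),verbose=True):
    P=cloud(c); Rm=Ro.from_rotvec(r).as_matrix()
    L=(P-p)@Rm  # tool coords
    # rod axis in tool nominal: through (0,0,.155); direction: tip
    e=np.array([0,-np.cos(B),np.sin(B)]); g=np.array([0,0,.155])
    a=(L-g)@e; rad=np.linalg.norm(np.cross(L-g,e),axis=-1)
    m=(c["z_map"]>0)&(a>.056)&(a<.100)&(rad<.010); T=L[m]
    def f(q):
        d=np.array([np.sin(q[2]),-np.cos(B+q[3]),np.sin(B+q[3])]);d/=np.linalg.norm(d)
        # point at a=.08
        o=g+.08*e+q[0]*np.array([1,0,0])+q[1]*np.cross([1,0,0],e)
        return np.linalg.norm(np.cross(T-o,d),axis=1)-.004
    s=least_squares(f,np.zeros(4),loss="soft_l1",f_scale=.0005)
    q=s.x; d=np.array([np.sin(q[2]),-np.cos(B+q[3]),np.sin(B+q[3])]);d/=np.linalg.norm(d)
    o=g+.08*e+q[0]*np.array([1,0,0])+q[1]*np.cross([1,0,0],e)
    m2=(c["z_map"]>0)&(a>.03)&(a<.13)&(rad<.012)
    print("n",len(T),"off mm",(q[:2]*1000).round(2),"ang deg",np.rad2deg(q[2:]).round(2),"res",np.abs(s.fun).mean().round(5),"tip a",np.percentile(a[m2],99.9).round(4), "collar pts", np.round(np.percentile(a[(c["z_map"]>0)&(a>.03)&(a<.06)&(rad>.0105)&(rad<.0135)],[1,99]),4))
    return o,d
if __name__=="__main__":
    for n,pr in [("r2",lev((.5278,.2748,.16),np.pi+np.radians(5.8),np.radians(15))),("r3",(np.array([ 0.57519998,-0.02769387,0.32691924]),np.array([2.26842455,1.72291542,0.30346787])))]:
        o,d=fitrod(load(n),*pr)
    p,r=pr; Rm=Ro.from_rotvec(r).as_matrix()
    d=Rm@d;o=Rm@o+p
    print("dir",d,"-GZ",-GZ, "angle", np.degrees(np.arccos(-d@GZ)))
    v=o-M; v-=GZ*(v@GZ); print("lateral JX,UP mm",v@JX*1000,v@(-TZ)*1000)
    print(np.array([v@JX, (d@JX)]), d@(-TZ))
E
python3 fitrod.py
```

```text
n 1880 off mm [-0.43 -1.47] ang deg [0.26 0.1 ] res 0.00039 tip a 0.112 collar pts [0.0462 0.0522]
n 1866 off mm [-0.19 -0.68] ang deg [0.27 0.06] res 0.0004 tip a 0.1117 collar pts [0.0331 0.052 ]
dir [-0.787525    0.22440254 -0.5739755 ] -GZ [-0.78878405  0.22097465 -0.57357644] angle 0.21047817019929257
lateral JX,UP mm 0.7849792358782378 -0.8904075186798344
[0.00078498 0.00364045] -0.0004918892468318798
```

```bash
python3 - <<'E'
from rig import bot,cams
from fitrod import *
B=np.radians(15)
p,r=ins(.068,B,lat=-.0008*JX-.0006*TZ); bot.movel(p,max_speed=.08,rot=r); bot.wait(.3)
c=cams.capture("wrist"); save(c,"r4"); save(cams.capture("side"),"s4")
P=np.array(bot.get_position()); R=np.array(bot.get_tool_rot()); print(p,P,r,R,bot.get_t(),bot.get_contact_force())
o,d=fitrod(c,P,R); Rm=Ro.from_rotvec(R).as_matrix(); d=Rm@d;o=Rm@o+P
v=o-M; print("s-ish",v@GZ); v-=GZ*(v@GZ); print("lat",v@JX*1e3,v@(-TZ)*1e3,"ang",d@JX,d@(-TZ))
s=load("s4")["img"][:,:,::-1]; cv2.imwrite("pics/s4z.png",cv2.resize(s[160:240,240:340],None,fx=7,fy=7,interpolation=cv2.INTER_CUBIC))
# tube fit in same picture
Pc=cloud(c); hsv=cv2.cvtColor(c["img"],cv2.COLOR_RGB2HSV); H,S=hsv[...,0],hsv[...,1]
a=(Pc-M)@GZ; rad=np.linalg.norm(np.cross(Pc-M,GZ),axis=-1)
m=(c["z_map"]>0)&(a<-.004)&(a>-.06)&(rad<.016)&(rad>.008)&(H>14)&(H<30)&(S>90); T=Pc[m]; print("tube pts",len(T))
if len(T)>100:
    def f(q): 
        return np.linalg.norm(np.cross(T-M-q[0]*JX+q[1]*TZ,GZ+q[2]*JX-q[3]*TZ),axis=1)/np.sqrt(1+q[2]**2+q[3]**2)-.012
    s=least_squares(f,np.zeros(4),loss="soft_l1",f_scale=.0005); print("tube off mm JX,UP",s.x[:2]*1e3,"slopes",s.x[2:])
E
```

```text
[ 0.52537031 -0.01557266  0.29209944] [ 0.52550169 -0.01562626  0.29212871] [2.26915647 1.72082347 0.30342761] [2.2691613  1.72067749 0.30351201] 28.1417 [ 0.19724863  0.29963829 -0.31644822]
n 1868 off mm [-0.18 -0.71] ang deg [0.16 0.08] res 0.0004 tip a 0.1245 collar pts [0.0338 0.0517]
s-ish 0.03914707868375568
lat -0.9907591133541175 -0.17648223779116695 ang 0.002906759833142096 -0.0015590419079089357
tube pts 0
```

View pics/r4.png

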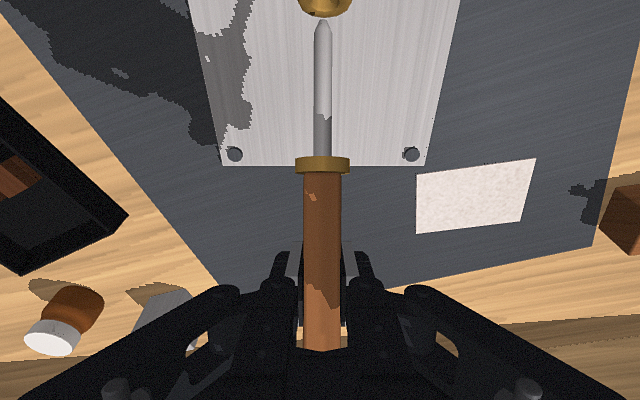

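View pics/s4z.png

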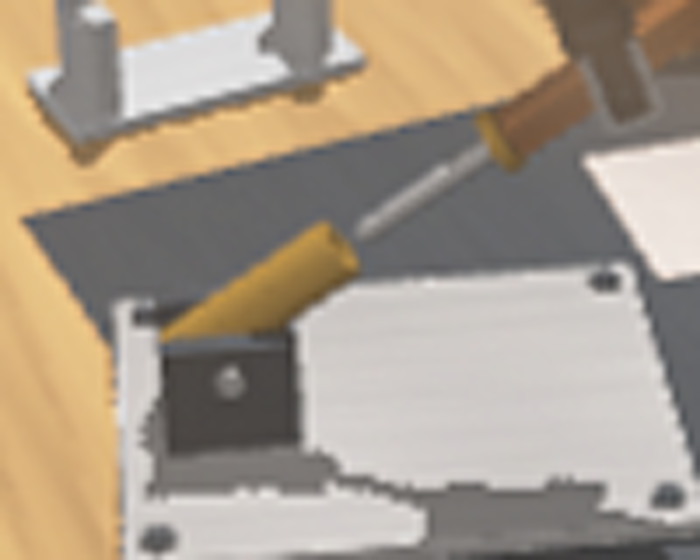

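r4 shows the tip at column 322 and the tube mouth spanning about 297–353 (centre 325), so the rod is about 1 mm off sideways. That agrees with the fit (−0.99 mm). I'll correct it and insert with force stops.

```bash
python3 - <<'E'
from rig import bot,cams
from fitrod import *
B=np.radians(15)
L=.0002*JX-.0005*TZ
def stat(t):
    P=np.array(bot.get_position()); F=np.array(bot.get_contact_force()); v=P-ins(0,B)[0]
    print(t,"s",round(v@GZ*1e3,2),"lat",(v@JX*1e3).round(2),(-v@TZ*1e3).round(2),"F ax/JX/up",(F@GZ).round(1),(F@JX).round(1),(-F@TZ).round(1),"t",bot.get_t())
p,r=ins(.068,B,lat=L); bot.movel(p,max_speed=.03,rot=r); stat("pre")
for s in [.05,.025]:
    p,r=ins(s,B,lat=L); st=bot.movel(p,max_speed=.04,f_stop=12); stat((s,st))
    if st: break
save(cams.capture("wrist"),"r5")
E
```

```text
pre s 68.02 lat 0.25 0.48 F ax/JX/up -0.8 -0.1 -0.2 t 28.3917
(0.05, False) s 50.01 lat 0.25 0.55 F ax/JX/up -0.3 0.0 -1.1 t 28.9917
(0.025, False) s 25.28 lat 0.25 0.52 F ax/JX/up 0.3 0.3 -0.1 t 29.7667
```

View pics/r5.png

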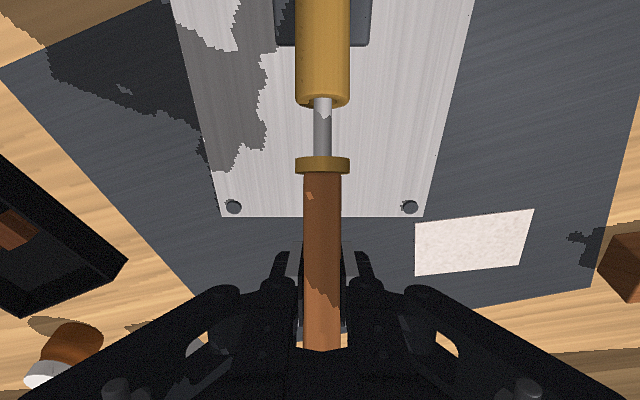

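The probe is going in centred, with the mouth at (323,100) and no side force. Continuing until the collar stops.

```bash
python3 - <<'E'
from rig import bot,cams
from fitrod import *
B=np.radians(15)
L=.0002*JX-.0005*TZ
def stat(t):
    P=np.array(bot.get_position()); F=np.array(bot.get_contact_force()); v=P-ins(0,B)[0]
    print(t,"s",round(v@GZ*1e3,2),"lat",(v@JX*1e3).round(2),(-v@TZ*1e3).round(2),"F ax/JX/up",(F@GZ).round(1),(F@JX).round(1),(-F@TZ).round(1),"t",bot.get_t())
p,r=ins(.004,B,lat=L); st=bot.movel(p,max_speed=.04,f_stop=12); stat(st)
p,r=ins(-.008,B,lat=L); st=bot.movel(p,max_speed=.012,f_stop=10); stat(st)
bot.wait(.5); stat("held"); print(bot.get_finger_gap())
save(cams.capture("wrist"),"r6"); save(cams.capture("side"),"s6")
s=load("s6")["img"][:,:,::-1]; cv2.imwrite("pics/s6z.png",cv2.resize(s[160:240,240:340],None,fx=7,fy=7,interpolation=cv2.INTER_CUBIC))
E
```

```text
False s 4.15 lat 0.25 0.5 F ax/JX/up -0.4 -0.5 -0.0 t 30.4917
True s -0.54 lat 0.33 0.64 F ax/JX/up 2.0 0.2 0.1 t 31.1667
held s -0.49 lat 0.33 0.45 F ax/JX/up 1.9 0.5 0.5 t 31.6667
0.17553951833118342
```

View pics/r6.png

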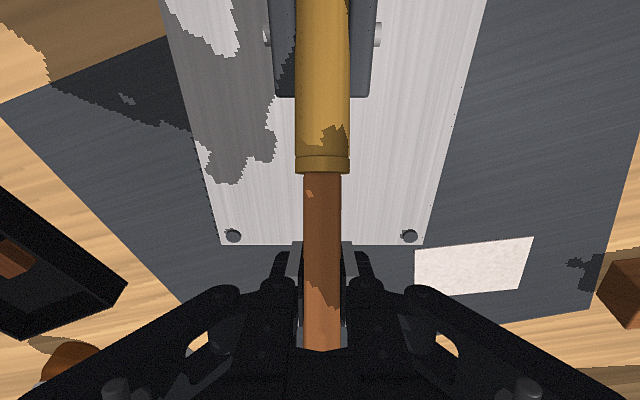

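View pics/s6z.png

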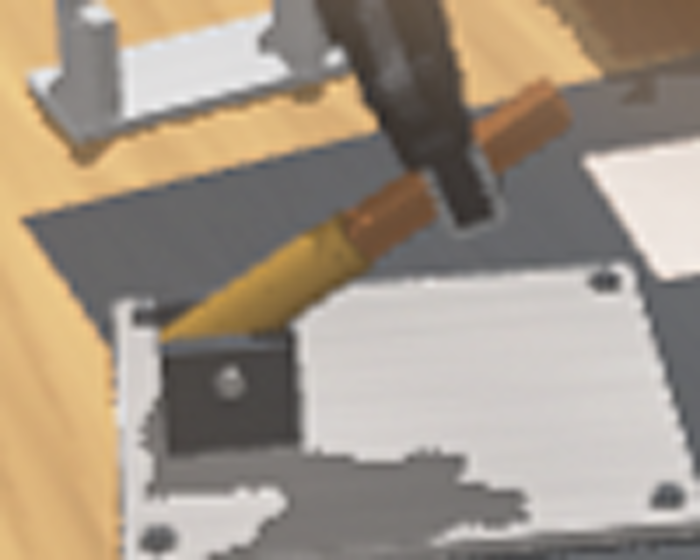

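The collar is flush with the mouth in both views, with contact at s ≈ −0.5 mm. Now drawing it out and going to the card.

```bash
python3 - <<'E'
from rig import bot,cams
from fitrod import *
B=np.radians(15)
L=.0002*JX-.0005*TZ
p,r=ins(.11,B,lat=L); bot.movel(p,max_speed=.06); print("out",bot.get_finger_gap(),bot.get_t()); bot.wait(.3)
y=np.pi; e=np.array([-1,0,0]); g=np.array([.671,.0855,.14])-.111*e
p,r=lev(g,y,B); bot.move_ptp(p,r)
g[2]=.053; p,r=lev(g,y,B); bot.movel(p,max_speed=.06); bot.wait(.6)
c=cams.capture("wrist"); save(c,"r7"); save(cams.capture("side"),"s7"); save(cams.capture("top"),"t7")
P=np.array(bot.get_position()); R=np.array(bot.get_tool_rot()); o,d=fitrod(c,P,R); Rm=Ro.from_rotvec(R).as_matrix(); d=Rm@d;o=Rm@o+P
print("tip",o+.031*d,"dir",d,"F",bot.get_contact_force(),"gap",bot.get_finger_gap(),"dq",np.abs(bot.get_dq()).max(),bot.get_t())
s=load("s7")["img"][:,:,::-1]; cv2.imwrite("pics/s7z.png",cv2.resize(s[120:320,240:480],None,fx=3.2,fy=3,interpolation=cv2.INTER_CUBIC))
E
```

```text
out 0.17656803537974544 33.7667
n 1872 off mm [-0.22 -0.76] ang deg [0.36 0.07] res 0.0004 tip a 0.1115 collar pts [0.0377 0.0516]
tip [0.67098158 0.08548958 0.05219644] dir [-0.99998055  0.00612865 -0.00115972] F [ 0.85467322  0.20944776 -0.65734743] gap 0.1772641830740217 dq 0.0012811493059924784 37.3833
```

View pics/r7.png

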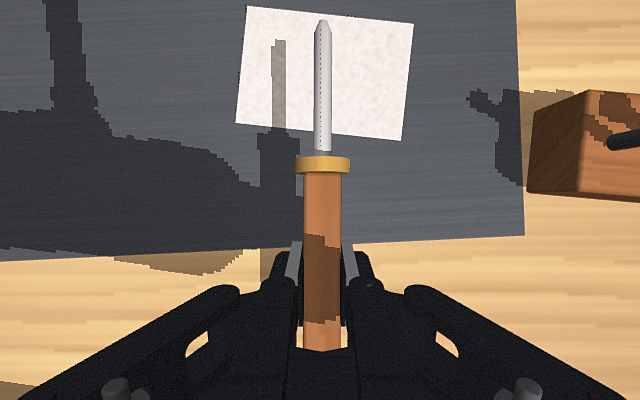

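View pics/s7z.png

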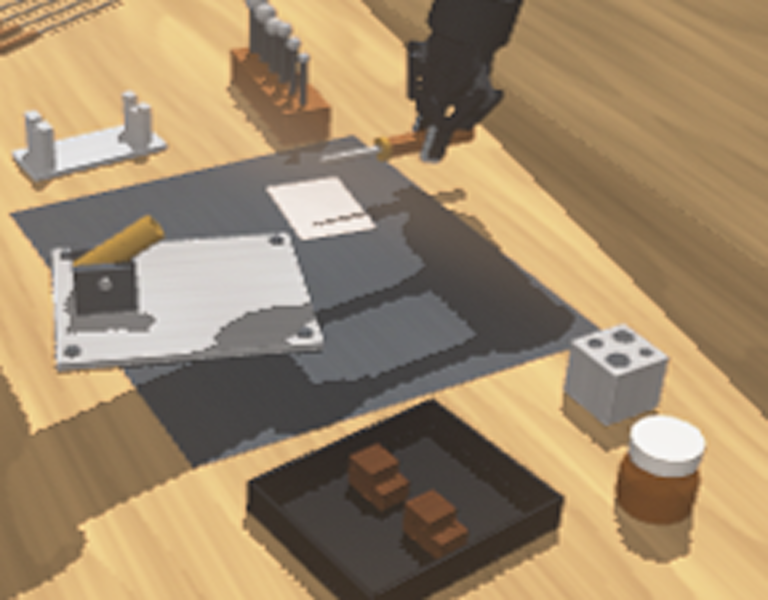

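```bash
python3 - <<'E'
from rig import bot
from h import *
c=load("r7"); q=np.array([ray_h(c,*p,.0015) for p in [(248,6),(413,22),(402,140),(236,122)]]); print(q.round(3).tolist(),q.mean(0))
print(bot.job_done(),bot.get_t())
E
```

```text
[[0.633, 0.041, 0.002], [0.643, 0.139, 0.002], [0.713, 0.133, 0.002], [0.702, 0.034, 0.002]] [0.67256251 0.08686404 0.0015    ]
the job is handed in; nothing more can be done
the job is handed in; nothing more can be done
```

I finished the job and handed it in at about 37 s of the 72 s allowed; no verdict was reported.

- **Offcuts:** I moved both off the steel plate and let go of them in the tray. The last side picture shows them upright on the tray floor, inside the walls.
- **Insertion:** I slid the rod into the guide tube until its collar stopped against the mouth. Contact came 0.5 mm from the expected depth, and the collar looked flush in both the wrist and side views. I held it there for 0.5 s, then drew it straight out.
- **Finish:** The rod is held level to about 0.1° and still. The tip measured (0.671, 0.085, 0.052) m. The card centre measured (0.673, 0.086) from the top camera and (0.673, 0.087) from the wrist camera, so the tip is about 5 cm above the middle of the card.
- **Bystanders:** I never touched the jar, punch block or doming block, and they appear where they were in the last pictures. I did not re-measure them.

I made two changes on the way:
- **Grip angle:** I gripped the rod with the gripper tilted 15°, because a square grip would have put joint 5 near its limit when the rod was home.
- **Sideways error:** I corrected about 1 mm before inserting.

The first automatic fit of the tube's axis was wrong. I redid it, and the result agreed with the plate's position to within about 1 mm.

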